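Level the camera test shelf

ROBOT

A 6-joint arm with a two-finger parallel gripper is mounted at the origin on the work surface. World frame = base frame: x ahead of the robot, y to its left, z up, the work surface at z = 0. Lengths are in m, angles in rad, forces in N, time in s.
With the tool pointing down it reaches from about 0.35 to 0.875 m from the base axis. Payload 4.2 kg.
Tool frame: the origin (TCP) lies on the front face of the gripper's body, between the roots of the fingers; the fingertips stand 70 mm ahead of it and the grasp point (between the pads) lies grip_depth ahead of it (grip_depth is the distance from the TCP to the grasp point, in m); z points along the fingers, y is the line along which they close (so a half turn about z gives the same grasp; the last joint's range is limited). The gripper opens to 87 mm and grips with 3 to 60 N. Pads are 19 mm wide; open, the fingers measure 117 mm over their backs; the gripper's body (75 mm by 190 mm) begins 51 mm behind the grasp point.
Start: joints at [1.442, 0.385, 0.008, 0, -1.194, -0.259], TCP at [0.236, 0.579, 0.292] pointing down, gripper open.
Joint ranges: [-3.14, 3.14], [-1.21, 2.06], [-1.07, 1.41], [-3.16, 2.05], [-2.99, -0.16], [-3.1, 3.1]. Speed limits (rad/s): [2.79, 2.79, 3.14, 3.14, 3.14, 3.14].

INTERFACE

Orientations are given as a rotation vector (axis times angle).
In Python, from workcell import * gives the robot as it stands. The module is installed in compiled form; this text tells all that it offers.
- The arm moves only by the tool carry_out, never from a script. Its argument "targets" is a list of rows, each an object of numbers: "ax", "ay", "az": the turn, a rotation vector about the tool's x, y, z in rad; "x", "y", "z": the shift along the tool's x, y, z in mm; "grip": the opening, from 0 (shut) to 1 (fully open). A call has 1 to 12 rows; each row is the pose to reach, as a shift and turn from the pose commanded when the call began, along the tool's axes at that moment; what a row does not reach only later rows make up. A row lasts 1/8 s, in which the tool goes at most 62.5 mm and 10.7 degrees, less where a joint would pass 70% of its speed; a pose out of reach is approached as far as the arm can. A call with a gripper value outside its range is refused whole. The fingers move at their own pace and stop on an object; "squeeze" is the grip in N (left out, the last holds). Time passes only in rows, so rows that repeat a pose let the fingers close. It gives the time, the measured TCP pose, the force, the opening and the grip force at its end, in the units of the state.
- state(): the state, without advancing time (a new reading comes with each control period).
- read_camera(name): name is "scene" or "top" or "wrist"; returns (picture, depth): 384x512x3 uint8, blue, green, red; 384x512 float32, m along the optical axis (not along the pixel's ray), 0 where there is no reading.
- camera_info(name): a dict with "K" (3x3 intrinsics, pixels), "D" ([k1, k2, p1, p2, k3] as OpenCV has them; the pictures are not rectified), "position" and "orientation" of the camera in the world. Camera axes: x right, y up, looking along -z (the intrinsics and any distortion apply to the point x, -y, -z); pixel columns grow to the right and rows downward; lengths in m; the calibration is good to about 2 mm. A picture is of the moment at which its call begins: read the wrist's pose just before it. camera_info takes no time and is no camera call; for the wrist camera it gives the pose at the moment of the call.
- hand_in(): hands the job in; it is judged then, once.
The state is a dict: "t": time; "q": joint angles; "joint_velocities": joint speeds; "effort": joint torques, N m; "position": TCP position; "tool_rot": TCP orientation; "force": force on the tool from outside, world axes, zero at the start; "torque": the same for the moment, N m; "finger_gap": opening from 0.0 (shut) to 1.0 (fully open); "grasp_force": force on a finger pad.
Only numpy, scipy, OpenCV 4.12 (cv2) and the standard library are available. Lean on these libraries where they do the work, as an engineer would, in place of code of your own. Each camera call takes 0.05 s, during which the arm holds its last target. There are 200 camera calls.

TASK

Fit the loose square-bored T-handle fully down onto the square shaft of the test shelf's levelling foot and use it to turn the foot so that the shelf is level. Then press the free end of the spring-hinged spirit level gently down flat onto the shelf: its bubble, which reads true only while the level is pressed flat, must settle between the two lines. Finish while still holding the level pressed flat, with the handle left on the shaft and your grip off it, and do not disturb the things lying around.

Things in the scene. Friction and masses are not known exactly. Their poses are not given: they have to be found in the camera images.
- stand: Fixed dark base plate of the test shelf, 170 (x) x 400 (y) x 12 mm, origin at the centre of its underside. The white board above it (140 x 394 x 20 mm, top about 90 mm above the table) tilts about a pin along the stand's x axis at its +y end (y = +175 mm); the levelling foot stands at (0, -150) mm.
- foot: The levelling foot: rubber pad, vertical threaded rod, steel collar and square shaft on top; origin on its axis, 12 mm above the table; turns with the shaft. Clockwise (from above) raises the board's foot end, by 0.0114 rad of tilt per radian. At the start the foot end is too low by 0.5 to 1.5 rad of foot turn. Turning takes about 0.15 N m; it stays where it is left and can pass level by 1 rad.
- shaft_seat (a point): Point on the foot's axis on the top face of its round collar (48 mm across, 106 mm above the table): the underside of the fully fitted handle rests here. The square shaft, 14 x 14 mm, rises 24 mm above this point (top 4 mm stepped in to 11.5 mm). x and y are square to the shaft's flats and turn with the foot; z is up.
- handle: Loose black plastic T-handle, about 140 g, standing bore down. Hub 42 x 42 x 30 mm; in its underside a blind square bore 15.4 mm wide, 26 mm deep, sides parallel to the handle's x and y. On the hub an upright grip bar 64 (x) x 20 (y) mm, 30 to 70 mm above the underside. Origin at the centre of the underside, z up. Fits in any of four yaws, with about 0.1 rad of play each way.
- spirit_level: Aluminium bar level, 28 mm wide, 196 mm long, 36 mm high, lying along the middle of the board. Origin on its underside at its pivoted end; it runs towards its own -y, to y = -196 mm near the foot. A hidden spring holds its free end about 9 mm off the board. Between 68 and 138 mm from the pivoted end it is cut down to show the vial.
- level_hinge (a joint): Angle of the spirit level above the board (rad): 0 pressed flat on the board, about 0.05 sprung up. Pressing it flat at the press spot takes about 4 N; then it bears on a hard stop.
- press_spot (a point): Centre of the flat top of the level's free end block (28 x 58 mm), 36 mm above the level's underside: the place to press, downwards. Moves with the level, z up.
- vial_mid (a point): Centre of the green vial (15 mm thick, 70 mm long) of the spirit level, midway between its two black lines, which stand 10.5 mm either side; axes as the level's, y along the vial.
- bubble_mid (a point): Centre of the pale bubble (18 mm long), which slides along the vial's y by up to 21 mm either way, to the higher end: towards +y (pivoted end) when the foot end is low. With the level pressed flat it stands 10 mm off the middle per radian of foot turn still missing; it takes 2 s to settle. While the level is sprung up it stays near the -y stop.
- dome_camera: white dome camera, 100 mm across and 74 mm high; origin at the centre of its underside. Bystander.
- net_switch: flat dark metal network switch, 100 x 160 x 28 mm; origin at the centre of its underside. Bystander.
- screwdriver: screwdriver lying flat, 200 mm long along its x, 26 mm thick; origin under its middle. Bystander.
- parts_bin: open black parts bin, 140 x 110 x 75 mm; origin at the centre of its underside. Bystander.
Mind the look-alikes: they are no part of the job. What is shaped like the handle but orange or pink is not meant.

How it is judged:
By the outcome, as a careful person would: the job done as asked, in the order asked, and still so for the second after the job is handed in, while the arm keeps its last pose, push and grip.
It also fails if it takes over 72 s, if anything falls off the work surface, if the arm or the gripper's body presses on something with over 40 N, if the wrist force passes 120 N, or if a joint passes its speed limit or range.

## Working session

There is one attempt and no reset: what is moved stays moved. The work goes in short steps, Python scripts to look and compute and a tool call to move; the robot and the scene stay as the last step left them, time stands still between calls to the robot, and variables do not carry over. Pictures are saved under pics/ and viewed, at most 10 in all, crops included, and the job is handed in when it is done.

Besides the shell and the picture viewer there is one more tool, called after "Call:" in YAML: its name, and indented under it one key for each argument. carry_out: Moves the arm, as the interface text tells. Its arguments: {"type":"object","properties":{"targets":{"type":"array"},"squeeze":{"type":"number"}},"required":["targets"]}

```bash
mkdir -p pics; cat > h.py <<'E'
from workcell import *
import numpy as np, cv2
from scipy.spatial.transform import Rotation as R
def Rm(o):
    o=np.array(o,float)
    if o.shape==(3,3): return o
    return R.from_rotvec(o).as_matrix() if o.size==3 else R.from_quat(o).as_matrix()
def cloud(name):
    i=camera_info(name); p,d=read_camera(name)
    h,w=d.shape; u,v=np.meshgrid(np.arange(w),np.arange(h))
    n=cv2.undistortPoints(np.stack([u,v],-1).reshape(-1,1,2).astype(np.float64),np.array(i["K"],float),np.array(i["D"],float)).reshape(h,w,2)
    P=np.stack([n[...,0]*d,-n[...,1]*d,-d],-1)@Rm(i["orientation"]).T+np.array(i["position"])
    P[d==0]=np.nan
    return p,d,P
def pix(name,X,i=None):
    i=i or camera_info(name)
    c=(np.array(X,float).reshape(-1,3)-np.array(i["position"]))@Rm(i["orientation"])
    c=c*[1,-1,-1]
    return cv2.projectPoints(c,np.zeros(3),np.zeros(3),np.array(i["K"],float),np.array(i["D"],float))[0].reshape(-1,2)
E
python3 - <<'E'
from h import *
print(state())
for n in("scene","top"):
    i=camera_info(n);print(n,i)
    p,d,P=cloud(n); np.savez(f"{n}.npz",p=p,P=P); cv2.imwrite(f"pics/{n}.png",cv2.resize(p,(768,576)))
E
```

```text
{'t': 0.0, 'q': array([ 1.44157933e+00,  3.85545597e-01,  6.59657741e-03, -4.76060925e-04,
       -1.19400145e+00, -2.58610925e-01]), 'joint_velocities': array([-0.00205768, -0.0012981 ,  0.00017889, -0.00037092, -0.00013555,
       -0.00108006]), 'effort': array([ 3.21561811e-04, -3.90661597e+01,  1.87400222e+01,  4.21964318e+00,
        1.10594690e-02, -1.83961370e-04]), 'position': array([0.23616498, 0.5781642 , 0.29115801]), 'tool_rot': array([ 3.08052085e+00, -6.05238719e-01, -4.74492784e-04]), 'force': array([-0.39713502, -0.87365704, -0.37410199]), 'torque': array([0.0329512 , 0.00094867, 0.0275018 ]), 'grasp_force': 0.0, 'finger_gap': 1.0000096231215454}
scene {'K': array([[459.01066612,   0.        , 257.64498505],
       [  0.        , 459.01066612, 192.258653  ],
       [  0.        ,   0.        ,   1.        ]]), 'D': array([-0.14502069,  0.        ,  0.        ,  0.        ,  0.        ]), 'position': array([ 1.27060512, -0.34099747,  1.05400519]), 'orientation': array([0.64681553, 0.40854926, 1.10239886])}
top {'K': array([[389.23108187,   0.        , 255.06063703],
       [  0.        , 389.23108187, 186.40148716],
       [  0.        ,   0.        ,   1.        ]]), 'D': array([-0.00408087,  0.        ,  0.        ,  0.        ,  0.        ]), 'position': array([0.39489968, 0.02370214, 1.30256326]), 'orientation': array([ 0.09413036, -0.08677093, -1.57174768])}
```

View pics/top.png

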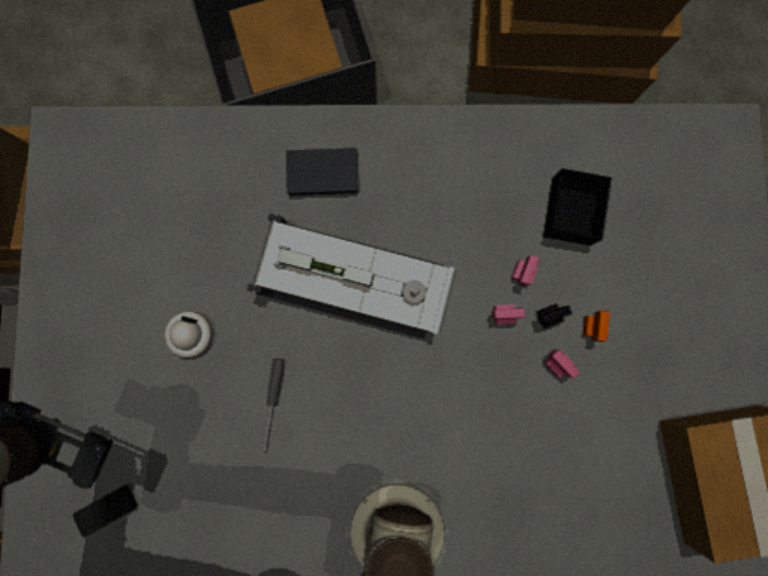

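View pics/scene.png

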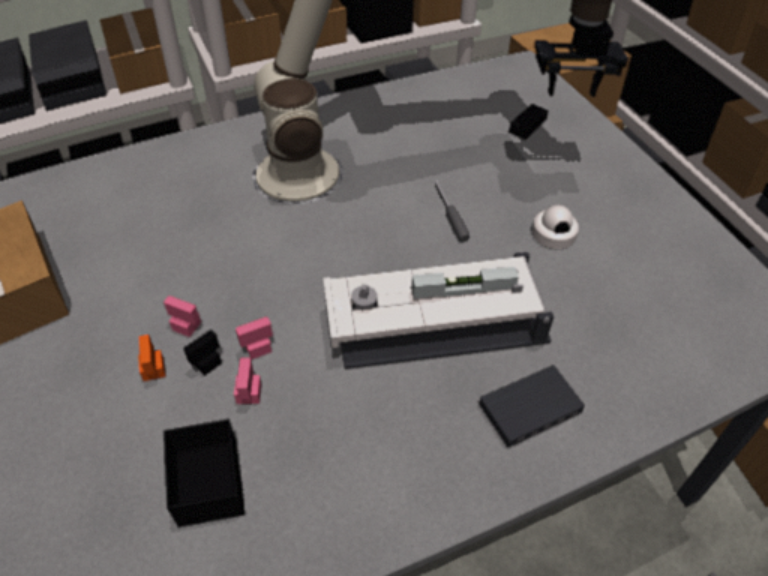

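Top view (768-wide image): the handle-shaped candidates are black (553,315), pink (525,270), (508,315) and (562,363), and orange (597,326). Only the black one fits the description. The foot collar is at (413,292). The level runs from (295,258) to (358,279).

```bash
cat > m.py <<'E'
from h import *
for n in("top","scene"):
    z=np.load(n+".npz");p=z["p"];P=z["P"]
    # handle region
    g=lambda a:P[a[1]:a[3],a[0]:a[2]].reshape(-1,3)
    hb=(355,198,385,222) if n=="top" else (122,218,150,252)
    Q=g(hb);C=p[hb[1]:hb[3],hb[0]:hb[2]].reshape(-1,3).astype(int)
    dark=(C.max(1)<55)
    for lo,hi,nm in((.062,.08,"bar"),(.022,.038,"hub")):
        m=dark&(Q[:,2]>lo)&(Q[:,2]<hi);q=Q[m]
        if len(q)>4:
            r=cv2.minAreaRect((q[:,:2]*1000).astype(np.float32));e=np.linalg.eigh(np.cov(q[:,:2].T))
            print(n,nm,len(q),q.mean(0).round(4),[np.round(x,1) for x in r],np.degrees(np.arctan2(e[1][1,1],e[1][0,1])).round(1))
    # stand area heights
    A=P.reshape(-1,3)
    w=(A[:,2]>.083)&(A[:,2]<.1)&(A[:,0]>.3)&(A[:,0]<.8)&(A[:,1]>-.15)&(A[:,1]<.4)
    q=A[w];r=cv2.minAreaRect((q[:,:2]*1000).astype(np.float32));print(n,"board",len(q),q.mean(0).round(4),r)
    w=(A[:,2]>.115)&(A[:,2]<.15)&(A[:,0]>.3)&(A[:,0]<.8)&(A[:,1]>-.15)&(A[:,1]<.4)
    q=A[w]
    k=cv2.kmeans(q[:,:2].astype(np.float32),3,None,(3,50,1e-5),5,cv2.KMEANS_PP_CENTERS)[1].ravel()
    for j in range(3):
        s=q[k==j];print(n,"hi",len(s),s.mean(0).round(4),s[:,2].max().round(4),[np.round(x,1) for x in cv2.minAreaRect((s[:,:2]*1000).astype(np.float32))])
    w=(A[:,2]>.100)&(A[:,2]<.112)&(A[:,0]>.3)&(A[:,0]<.8)&(A[:,1]>-.15)&(A[:,1]<.1);q=A[w];print(n,"collar",len(q),q.mean(0).round(4),q.min(0).round(3),q.max(0).round(3))
    # obstacles near handle
z=np.load("top.npz");p=z["p"];P=z["P"]
a=p[165:265,320:420];cv2.imwrite("pics/c1.png",np.hstack([cv2.resize(a,(400,400),interpolation=2),cv2.resize(p[165:225,245:305],(400,400),interpolation=2)]))
A=P[160:260,320:412].reshape(-1,3);C=p[160:260,320:412].reshape(-1,3).astype(int)
m=(C[:,2]>C[:,1]+50)&(A[:,2]>.02)
q=A[m];k=cv2.kmeans(q[:,:2].astype(np.float32),4,None,(3,50,1e-5),8,cv2.KMEANS_PP_CENTERS)[1].ravel()
for j in range(4): s=q[k==j];print("obst",s.min(0).round(3),s.max(0).round(3))
E
python3 m.py
```

```text
top bar 127 [ 0.4622 -0.3362  0.07  ] [array([ 462.3, -337.5]), array([20. , 61.8]), np.float64(21.0)] 111.4
top hub 86 [ 0.4634 -0.3354  0.03  ] [array([ 460.9, -333.5]), array([41.2, 53.6]), np.float64(21.0)] -159.4
top board 4632 [0.543  0.0929 0.0883] ((545.8118286132812, 93.9671630859375), (408.09979248046875, 174.9689483642578), 75.30264282226562)
top hi 261 [0.5716 0.1965 0.1264] 0.1346 [array([570.7, 192. ]), array([99.5, 28.1]), np.float64(75.8)]
top hi 24 [ 0.5088 -0.0359  0.1283] 0.1328 [array([509.1, -36. ]), array([12.9, 12.9]), np.float64(45.6)]
top hi 245 [0.5426 0.0892 0.1298] 0.1384 [array([545.1,  96.6]), array([95.6, 28.4]), np.float64(75.0)]
top collar 165 [ 0.5098 -0.0324  0.1066] [ 0.487 -0.06   0.101] [0.541 0.088 0.112]
scene bar 161 [ 0.4634 -0.3398  0.0696] [array([ 462.4, -338.5]), array([22.6, 62.8]), np.float64(16.3)] 111.1
scene hub 110 [ 0.4731 -0.3347  0.0308] [array([ 471.5, -336.2]), array([21.2, 59.8]), np.float64(20.1)] 111.2
scene board 4242 [0.5501 0.0805 0.0881] ((538.2882690429688, 94.40547180175781), (409.76776123046875, 178.9595184326172), 73.95728302001953)
scene hi 305 [0.5731 0.1955 0.125 ] 0.1326 [array([570. , 190.3]), array([101.6,  33.2]), np.float64(76.0)]
scene hi 39 [ 0.5091 -0.0379  0.1259] 0.1346 [array([507.5, -37.4]), array([14.4, 12.1]), np.float64(47.1)]
scene hi 326 [0.5443 0.0849 0.1275] 0.1379 [array([543.7,  94.8]), array([95.1, 31. ]), np.float64(75.6)]
scene collar 234 [ 0.5223 -0.0064  0.1065] [ 0.483 -0.062  0.1  ] [0.557 0.099 0.112]
obst [ 0.531 -0.306  0.022] [ 0.589 -0.258  0.076]
obst [ 0.333 -0.378  0.023] [ 0.386 -0.325  0.077]
obst [ 0.41  -0.446  0.024] [ 0.47  -0.412  0.076]
obst [ 0.447 -0.269  0.024] [ 0.487 -0.207  0.075]
```

View pics/c1.png

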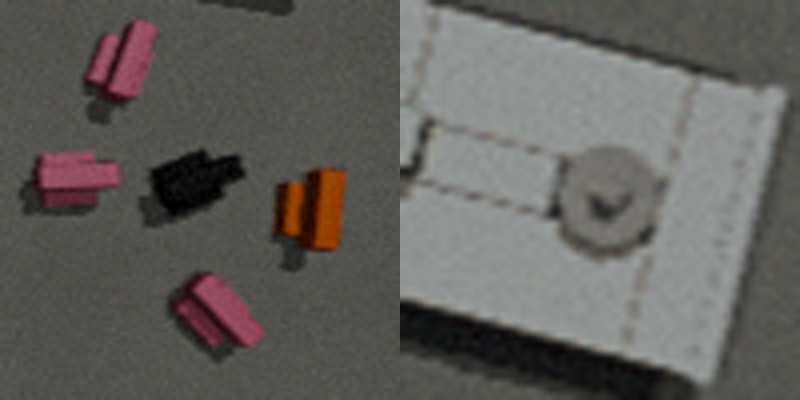

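The black handle is at about (0.462, -0.338) with its bar along 111°. It stands apart from the pink and orange ones, and its heights of 70 and 30 mm fit. The shaft is at (0.509, -0.037), and its yaw of about 45° is coarse. I'll take a closer look on the way.

```bash
cat >> h.py <<'E'
def yawy(Rt): return np.degrees(np.arctan2(Rt[1,1],Rt[0,1]))
def go(pos,yaw=None):
    """numbers for carry_out: TCP to pos, tool down, closing axis at yaw deg (nearest half turn unless given exact)"""
    s=state();Rt=Rm(s["tool_rot"]);d=Rt.T@(np.array(pos)-s["position"])*1000
    yc=yawy(Rt)
    print("q6 %.2f q1 %.2f yaw %.1f"%(s["q"][5],s["q"][0],yc),"xyz",d.round(1))
    if yaw is not None:
        for k in(-2,-1,0,1,2):
            dy=yaw+180*k-yc
            if abs(dy)>270: continue
            y=np.radians(yaw+180*k);Y=np.array([np.cos(y),np.sin(y),0]);Z=np.array([0,0,-1.]);D=np.stack([np.cross(Y,Z),Y,Z],1)
            print(" world turn %.1f deg -> rotvec"%dy,R.from_matrix(Rt.T@D).as_rotvec().round(3))
E
python3 - <<'E'
from h import *
print(grip_depth if 'grip_depth' in globals() else None)
i=camera_info("wrist");s=state();Rt=Rm(s["tool_rot"]);print("cam in tool",Rt.T@(i["position"]-s["position"]),"look",Rt.T@(-Rm(i["orientation"])[:,2]),i["K"][0],"tilt",Rt[:,2])
go((.509,-.037,.36),21.2)
# board tilt vs table along the board axis
for n in("top","scene"):
    z=np.load(n+".npz");P=z["P"].reshape(-1,3);C=z["p"].reshape(-1,3).astype(int)
    c=np.array([.5455,.094]);a=np.radians(75.4);L=np.array([np.cos(a),np.sin(a)]);W=np.array([-L[1],L[0]])
    d=P[:,:2]-c;l=d@L;w=d@W
    m=(abs(w)>.03)&(abs(w)<.06)&(abs(l)<.18)&(P[:,2]>.078)&(P[:,2]<.096)
    t=(abs(P[:,2])<.012)&(abs(l)<.35)&(abs(w)<.35)&(C.max(1)>60)
    f=lambda m:np.linalg.lstsq(np.c_[l[m],w[m],np.ones(m.sum())],P[m,2],rcond=None)[0]
    print(n,m.sum(),t.sum(),f(m),f(t),"turn est",(f(m)-f(t))[0]/.0114)
E
```

```text
0.051
cam in tool [ 0.07986945 -0.00011744 -0.09237743] look [-2.90441583e-01  6.99801540e-04  9.56892469e-01] [309.84666174   0.         257.81549338] tilt [-6.28468774e-04 -1.79705913e-03 -9.99998188e-01]
q6 -0.26 q1 1.44 yaw -112.2 xyz [485.3 466.4 -67.8]
 world turn -226.6 deg -> rotvec [ 1.000e-03  2.000e-03 -2.329e+00]
 world turn -46.6 deg -> rotvec [ 0.002 -0.001  0.813]
 world turn 133.4 deg -> rotvec [ 1.000e-03  2.000e-03 -2.329e+00]
top 2157 33274 [ 0.01474517 -0.0014775   0.08823521] [ 0.00124711 -0.00057764  0.00087603] turn est 1.1840406262588086
scene 1703 34112 [0.01339022 0.00373355 0.08820614] [0.00027077 0.00083819 0.00111374] turn est 1.1508285974712067
```

Call:
carry_out:
  targets:
    - {"x":485,"y":466,"z":-30,"az":0.81}
    - {"x":485,"y":466,"z":-30,"az":0.81}
    - {"x":485,"y":466,"z":-30,"az":0.81}
    - {"x":485,"y":466,"z":-30,"az":0.81}
    - {"x":485,"y":466,"z":-30,"az":0.81}
    - {"x":485,"y":466,"z":-30,"az":0.81}
    - {"x":485,"y":466,"z":-30,"az":0.81}
    - {"x":485,"y":466,"z":-30,"az":0.81}
    - {"x":485,"y":466,"z":-30,"az":0.81}
    - {"x":485,"y":466,"z":-30,"az":0.81}
    - {"x":485,"y":466,"z":-30,"az":0.81}
    - {"x":485,"y":466,"z":-30,"az":0.81}

```text
invalid input
```

Call:
carry_out:
  targets:
    - {"x":485,"y":466,"z":-30,"ax":0,"ay":0,"az":0.81,"grip":1}
    - {"x":485,"y":466,"z":-30,"ax":0,"ay":0,"az":0.81,"grip":1}
    - {"x":485,"y":466,"z":-30,"ax":0,"ay":0,"az":0.81,"grip":1}
    - {"x":485,"y":466,"z":-30,"ax":0,"ay":0,"az":0.81,"grip":1}
    - {"x":485,"y":466,"z":-30,"ax":0,"ay":0,"az":0.81,"grip":1}
    - {"x":485,"y":466,"z":-30,"ax":0,"ay":0,"az":0.81,"grip":1}
    - {"x":485,"y":466,"z":-30,"ax":0,"ay":0,"az":0.81,"grip":1}
    - {"x":485,"y":466,"z":-30,"ax":0,"ay":0,"az":0.81,"grip":1}
    - {"x":485,"y":466,"z":-30,"ax":0,"ay":0,"az":0.81,"grip":1}
    - {"x":485,"y":466,"z":-30,"ax":0,"ay":0,"az":0.81,"grip":1}
    - {"x":485,"y":466,"z":-30,"ax":0,"ay":0,"az":0.81,"grip":1}
    - {"x":485,"y":466,"z":-30,"ax":0,"ay":0,"az":0.81,"grip":1}

```text
t: 1.6
position: [0.5096, -0.0388, 0.3215]
tool_rot: [2.589, -1.777, -0.002]
force: [-0.4, 0.3, 0.3]
finger_gap: 1.005
grasp_force: 0.0
```

```bash
cat > w.py <<'E'
from h import *
go((.509,-.037,.32),21.2)
p,d,P=cloud("wrist");np.savez("w1.npz",p=p,P=P)
A=P.reshape(-1,3)
near=np.hypot(A[:,0]-.509,A[:,1]+.037)<.035
for lo,hi,nm in((.119,.127,"shaft side/step"),(.127,.14,"shaft top"),(.1,.112,"collar")):
    m=near&(A[:,2]>lo)&(A[:,2]<hi);q=A[m]
    if len(q)>5: print(nm,len(q),q.mean(0).round(4),[np.round(x,1) for x in cv2.minAreaRect((q[:,:2]*1000).astype(np.float32))])
m=(A[:,2]>.115)&(A[:,0]>.4)&(A[:,1]>0)&(A[:,1]<.3);q=A[m];print("level",len(q),[np.round(x,1) for x in cv2.minAreaRect((q[:,:2]*1000).astype(np.float32))],q[:,2].max())
u,v=pix("wrist",[.509,-.037,.13])[0];u,v=int(u),int(v);print(u,v)
c=p[max(v-60,0):v+60,max(u-60,0):u+60]
cv2.imwrite("pics/w1.png",np.hstack([cv2.resize(p,(400,300)),cv2.resize(c,(300,300),interpolation=2)]))
E
python3 w.py
```

```text
q6 0.13 q1 0.24 yaw -158.9 xyz [-1.9 -0.1  1.5]
 world turn -179.9 deg -> rotvec [ 0.000e+00 -2.000e-03  3.139e+00]
 world turn 0.1 deg -> rotvec [ 0.002  0.    -0.002]
 world turn 180.1 deg -> rotvec [ 0.000e+00 -2.000e-03  3.139e+00]
shaft side/step 78 [ 0.5084 -0.0389  0.1244] [array([506.7, -35.6]), array([14.2, 14.6]), np.float64(53.0)]
shaft top 156 [ 0.5068 -0.0361  0.1299] [array([506.3, -36.1]), array([12.6, 12.5]), np.float64(53.2)]
collar 1407 [ 0.5075 -0.0372  0.1059] [array([506.9, -35.8]), array([47.5, 47.7]), np.float64(33.1)]
level 1293 [array([547.6, 116.5]), array([139. ,  28.3]), np.float64(75.0)] 0.13409327259618425
257 187
```

View pics/w1.png

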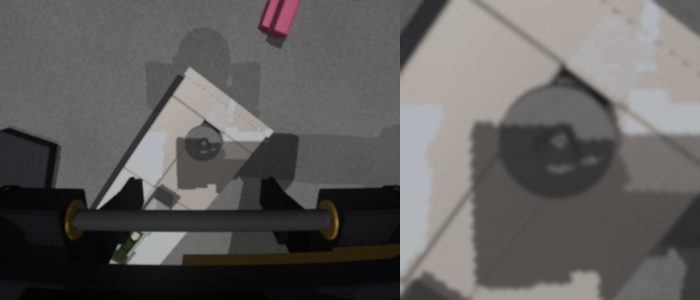

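The wrist view shows the shaft centre at (0.5065, -0.036), with its top at 0.130 m, its collar at 0.106 m and its yaw at 53° mod 90. All of these match the description. The level's block is at the lower left. Next I go above the black handle.

Call:
carry_out:
  targets:
    - {"x":262,"y":152,"z":50,"ax":0,"ay":0,"az":0,"grip":1}
    - {"x":262,"y":152,"z":50,"ax":0,"ay":0,"az":0,"grip":1}
    - {"x":262,"y":152,"z":50,"ax":0,"ay":0,"az":0,"grip":1}
    - {"x":262,"y":152,"z":71,"ax":0,"ay":0,"az":0,"grip":0.8}
    - {"x":262,"y":152,"z":71,"ax":0,"ay":0,"az":0,"grip":0.8}
    - {"x":262,"y":152,"z":71,"ax":0,"ay":0,"az":0,"grip":0.8}
    - {"x":262,"y":152,"z":71,"ax":0,"ay":0,"az":0,"grip":0.8}

```text
t: 2.52
position: [0.4632, -0.3346, 0.2512]
tool_rot: [-2.596, 1.77, 0.001]
force: [0.2, 0.5, 1.2]
finger_gap: 0.805
grasp_force: 0.0
```

```bash
cat > w2.py <<'E'
from h import *
p,d,P=cloud("wrist");A=P.reshape(-1,3);C=p.reshape(-1,3).astype(int)
near=(np.hypot(A[:,0]-.462,A[:,1]+.338)<.045)&(C.max(1)<60)
for lo,hi,nm in((.062,.08,"bar"),(.022,.038,"hub")):
    m=near&(A[:,2]>lo)&(A[:,2]<hi);q=A[m]
    if len(q)>5: print(nm,len(q),q.mean(0).round(4),[np.round(x,1) for x in cv2.minAreaRect((q[:,:2]*1000).astype(np.float32))])
go((.4623,-.338,.103),21.2)
E
python3 w2.py
```

```text
bar 1420 [ 0.4609 -0.3406  0.0696] [array([ 460. , -339.2]), array([19.8, 62.6]), np.float64(21.2)]
hub 745 [ 0.4606 -0.3398  0.03  ] [array([ 461.6, -343.5]), array([42. , 53.3]), np.float64(20.5)]
q6 0.72 q1 -0.34 yaw -158.5 xyz [  3.    2.6 148.7]
 world turn -180.3 deg -> rotvec [ 0.000e+00 -1.000e-03 -3.137e+00]
 world turn -0.3 deg -> rotvec [-0.001 -0.     0.005]
 world turn 179.7 deg -> rotvec [ 0.000e+00 -1.000e-03 -3.137e+00]
```

Call:
carry_out:
  targets:
    - {"x":3,"y":4,"z":50,"ax":0,"ay":0,"az":0,"grip":0.8}
    - {"x":3,"y":4,"z":90,"ax":0,"ay":0,"az":0,"grip":0.8}
    - {"x":3,"y":4,"z":90,"ax":0,"ay":0,"az":0,"grip":0.8}
    - {"x":3,"y":4,"z":90,"ax":0,"ay":0,"az":0,"grip":0.8}

```text
t: 3.08
position: [0.4621, -0.3394, 0.1635]
tool_rot: [-2.597, 1.767, -0.006]
force: [0.9, 1.0, 0.4]
finger_gap: 0.801
grasp_force: 0.0
```

```bash
python3 -c "
from h import *
go((.460,-.3392,.104),21.2);print(state()['position'])"
```

```text
q6 0.73 q1 -0.35 yaw -158.5 xyz [-1.1  2.  59.4]
 world turn -180.3 deg -> rotvec [ 0.005 -0.004 -3.136]
 world turn -0.3 deg -> rotvec [-0.002 -0.003  0.006]
 world turn 179.7 deg -> rotvec [ 0.005 -0.004 -3.136]
[ 0.46207703 -0.33942085  0.1634506 ]
```

Call:
carry_out:
  targets:
    - {"x":-1,"y":1,"z":45,"ax":0,"ay":0,"az":0.005,"grip":0.8}
    - {"x":-1,"y":1,"z":59,"ax":0,"ay":0,"az":0.005,"grip":0.8}
    - {"x":-1,"y":1,"z":59,"ax":0,"ay":0,"az":0.005,"grip":0.8}
    - {"x":-1,"y":1,"z":59,"ax":0,"ay":0,"az":0.005,"grip":0}
    - {"x":-1,"y":1,"z":59,"ax":0,"ay":0,"az":0.005,"grip":0}
    - {"x":-1,"y":1,"z":59,"ax":0,"ay":0,"az":0.005,"grip":0}
    - {"x":-1,"y":1,"z":59,"ax":0,"ay":0,"az":0.005,"grip":0}
    - {"x":-1,"y":1,"z":59,"ax":0,"ay":0,"az":0.005,"grip":0}
  squeeze: 30

```text
t: 4.08
position: [0.4591, -0.3393, 0.1023]
tool_rot: [-2.59, 1.778, -0.0]
force: [-0.2, -0.1, 0.8]
finger_gap: 0.316
grasp_force: 0.0
```

```bash
cat > w3.py <<'E'
from h import *
s=state();Rt=Rm(s["tool_rot"])
p,d,P=cloud("wrist");A=P.reshape(-1,3)
T=(A-s["position"])@Rt; print(s["position"],yawy(Rt),s["force"],s["torque"],s["finger_gap"],s["grasp_force"])
C=p.reshape(-1,3).astype(int)
for lo,hi,nm in((.028,.045,"bar"),(.07,.085,"hub")):
    m=(abs(T[:,0])<.06)&(abs(T[:,1])<(.012 if nm=="bar" else .03))&(T[:,2]>lo)&(T[:,2]<hi)&(C.max(1)<70);q=T[m]
    if len(q)>20: print(nm,len(q),q.mean(0).round(4),"pct x",np.percentile(q[:,0],[1,50,99]).round(4),"y",np.percentile(q[:,1],[1,99]).round(4),"z",np.percentile(q[:,2],[5,50,95]).round(4))
cv2.imwrite("pics/w3.png",p)
go((.5065,-.036,.21),53)
E
python3 w3.py
```

```text
[ 0.45909698 -0.33930381  0.10233678] -158.9169608940915 [-0.2125163  -0.12343625  0.78954471] [ 0.03555511  0.00998538 -0.02767395] 0.3159539023439104 0.0
bar 3789 [ 0.0093 -0.0007  0.0334] pct x [-0.0253  0.0148  0.0318] y [-0.0105  0.009 ] z [0.0317 0.0328 0.0382]
hub 960 [0.0127 0.002  0.0738] pct x [-0.017   0.0156  0.0212] y [-0.0216  0.0198] z [0.0716 0.0727 0.0817]
q6 0.72 q1 -0.35 yaw -158.9 xyz [-265.9 -153.4 -107.7]
 world turn -148.1 deg -> rotvec [-0.    -0.     2.585]
 world turn 31.9 deg -> rotvec [ 0.    -0.    -0.557]
 world turn 211.9 deg -> rotvec [-0.    -0.     2.585]
```

Call:
carry_out:
  targets:
    - {"x":0,"y":0,"z":0,"ax":0,"ay":0,"az":0,"grip":0}
    - {"x":0,"y":0,"z":0,"ax":0,"ay":0,"az":0,"grip":0}
    - {"x":0,"y":0,"z":0,"ax":0,"ay":0,"az":0,"grip":0}
    - {"x":0,"y":0,"z":0,"ax":0,"ay":0,"az":0,"grip":0}
    - {"x":0,"y":0,"z":-40,"ax":0,"ay":0,"az":0,"grip":0}
    - {"x":0,"y":0,"z":-90,"ax":0,"ay":0,"az":0,"grip":0}
    - {"x":0,"y":0,"z":-150,"ax":0,"ay":0,"az":0,"grip":0}
    - {"x":0,"y":0,"z":-150,"ax":0,"ay":0,"az":0,"grip":0}
  squeeze: 35

```text
t: 5.12
position: [0.4611, -0.3403, 0.2578]
tool_rot: [-2.59, 1.776, -0.018]
force: [1.2, 0.4, -2.1]
finger_gap: 0.225
grasp_force: 35.0
```

```bash
sed -i 's/.21),53)/.25),53)/' w3.py; python3 w3.py
```

```text
[ 0.46108003 -0.34034676  0.25778728] -158.8765618046568 [ 1.24438362  0.38513642 -2.07313228] [ 0.07182507  0.02853869 -0.03183611] 0.22519068161271039 34.98678076051874
bar 3957 [0.0094 0.0001 0.0333] pct x [-0.0252  0.014   0.0319] y [-0.0109  0.0111] z [0.0316 0.0327 0.0392]
hub 771 [0.0166 0.0008 0.0741] pct x [0.0074 0.0174 0.0213] y [-0.0205  0.0209] z [0.0716 0.0728 0.0825]
q6 0.72 q1 -0.35 yaw -158.9 xyz [-266.2 -152.9    4.2]
 world turn -148.1 deg -> rotvec [-0.005  0.004  2.584]
 world turn 31.9 deg -> rotvec [-0.003 -0.004 -0.557]
 world turn 211.9 deg -> rotvec [-0.005  0.004  2.584]
```

Call:
carry_out:
  targets:
    - {"x":-266,"y":-153,"z":0,"ax":0,"ay":0,"az":-0.557,"grip":0}
    - {"x":-266,"y":-153,"z":0,"ax":0,"ay":0,"az":-0.557,"grip":0}
    - {"x":-266,"y":-153,"z":0,"ax":0,"ay":0,"az":-0.557,"grip":0}
    - {"x":-266,"y":-153,"z":0,"ax":0,"ay":0,"az":-0.557,"grip":0}
    - {"x":-266,"y":-153,"z":0,"ax":0,"ay":0,"az":-0.557,"grip":0}
    - {"x":-266,"y":-153,"z":0,"ax":0,"ay":0,"az":-0.557,"grip":0}
    - {"x":-266,"y":-153,"z":0,"ax":0,"ay":0,"az":-0.557,"grip":0}
    - {"x":-266,"y":-153,"z":0,"ax":0,"ay":0,"az":-0.557,"grip":0}

```text
t: 6.18
position: [0.5055, -0.0372, 0.2514]
tool_rot: [2.977, -0.999, -0.003]
force: [-0.3, 0.2, -0.9]
finger_gap: 0.225
grasp_force: 35.0
```

```bash
cat > w4.py <<'E'
from h import *
s=state();print(s["position"],Rm(s["tool_rot"])[:,2].round(4))
go((.5065,-.036,.235),53)
p,d,P=cloud("wrist");A=P.reshape(-1,3)
near=np.hypot(A[:,0]-.507,A[:,1]+.036)<.035
m=near&(A[:,2]>.1)&(A[:,2]<.111);q=A[m]
print("collar",len(q))
if len(q)>30:
    # visible rim: fit circle of radius 24 to the outermost points by least squares on hull
    print(q[:,:2].min(0).round(4),q[:,:2].max(0).round(4)); h=cv2.convexHull((q[:,:2]*1000).astype(np.float32));print(cv2.minEnclosingCircle(h))
cv2.imwrite("pics/w4.png",p)
E
python3 w4.py
```

```text
[ 0.50552767 -0.03718483  0.2514064 ] [-2.e-03 -4.e-04 -1.e+00]
q6 0.68 q1 0.25 yaw -127.1 xyz [ 0.1 -1.6 16.4]
 world turn -179.9 deg -> rotvec [ 2.00e-03 -2.00e-03  3.14e+00]
 world turn 0.1 deg -> rotvec [ 0.001  0.001 -0.002]
 world turn 180.1 deg -> rotvec [ 2.00e-03 -2.00e-03  3.14e+00]
collar 905
[ 0.499  -0.0598] [ 0.5305 -0.0227]
((513.1309814453125, -40.86981964111328), 22.204191207885742)
```

View pics/w4.png

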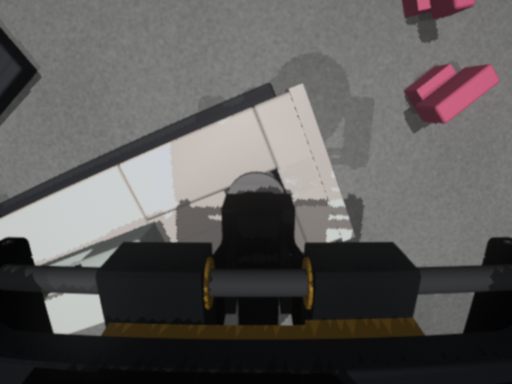

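The view shows the held handle at (257,215), with the collar rim concentric behind it at (256,185). It is aligned, so I lower it.

Call:
carry_out:
  targets:
    - {"x":0,"y":-1,"z":12,"ax":0,"ay":0,"az":0,"grip":0}
    - {"x":0,"y":-1,"z":15,"ax":0,"ay":0,"az":0,"grip":0}
    - {"x":0,"y":-1,"z":19,"ax":0,"ay":0,"az":0,"grip":0}
    - {"x":0,"y":-1,"z":23,"ax":0,"ay":0,"az":0,"grip":0}
    - {"x":0,"y":-1,"z":26,"ax":0,"ay":0,"az":0,"grip":0}

```text
t: 6.85
position: [0.5068, -0.0353, 0.2261]
tool_rot: [2.979, -0.997, 0.0]
force: [-0.0, -0.5, -1.9]
finger_gap: 0.226
grasp_force: 35.0
```

```bash
python3 -c "
from h import *
s=state();print(s['position'],s['force'],s['torque'])
go((.5065,-.036,.2087),53)"
```

```text
[ 0.5068173  -0.03530353  0.22613569] [-0.01684424 -0.45631568 -1.87674319] [-0.20908829  0.03968576  0.03617112]
q6 0.67 q1 0.25 yaw -127.0 xyz [ 0.2  0.7 17.4]
 world turn -180.0 deg -> rotvec [ 0.     0.    -3.141]
 world turn -0.0 deg -> rotvec [ 0. -0.  0.]
 world turn 180.0 deg -> rotvec [ 0.     0.    -3.141]
```

The underside is already 6 mm below the shaft top with no reaction force, so it is in the bore. I continue down.

Call:
carry_out:
  targets:
    - {"x":0,"y":0,"z":5,"ax":0,"ay":0,"az":0,"grip":0}
    - {"x":0,"y":0,"z":9,"ax":0,"ay":0,"az":0,"grip":0}
    - {"x":0,"y":0,"z":13,"ax":0,"ay":0,"az":0,"grip":0}
    - {"x":0,"y":0,"z":16,"ax":0,"ay":0,"az":0,"grip":0}
    - {"x":0,"y":0,"z":18,"ax":0,"ay":0,"az":0,"grip":0}
    - {"x":0,"y":0,"z":18,"ax":0,"ay":0,"az":0,"grip":0}

```text
t: 7.6
position: [0.5068, -0.0353, 0.2082]
tool_rot: [2.979, -0.997, 0.0]
force: [0.9, -2.5, -0.4]
finger_gap: 0.227
grasp_force: 35.0
```

```bash
python3 -c "
from h import *
s=state();print(s['position'],s['force'],s['torque'])
go((.5065,-.036,.2087),53)"
```

```text
[ 0.50679018 -0.03533472  0.20821058] [ 0.93240305 -2.49587305 -0.39589638] [-0.65506676 -0.16154993  0.00324958]
q6 0.67 q1 0.25 yaw -127.0 xyz [ 0.2  0.7 -0.5]
 world turn -180.0 deg -> rotvec [-0.    -0.     3.142]
 world turn 0.0 deg -> rotvec [ 0. -0. -0.]
 world turn 180.0 deg -> rotvec [-0.    -0.     3.142]
```

Call:
carry_out:
  targets:
    - {"x":0,"y":0,"z":1,"ax":0,"ay":0,"az":0,"grip":0}
    - {"x":0,"y":0,"z":1,"ax":0,"ay":0,"az":0.15,"grip":0}
    - {"x":0,"y":0,"z":1,"ax":0,"ay":0,"az":0.3,"grip":0}
    - {"x":0,"y":0,"z":1,"ax":0,"ay":0,"az":0.45,"grip":0}
    - {"x":0,"y":0,"z":1,"ax":0,"ay":0,"az":0.6,"grip":0}
    - {"x":0,"y":0,"z":1,"ax":0,"ay":0,"az":0.75,"grip":0}

```text
t: 8.35
position: [0.5069, -0.036, 0.2082]
tool_rot: [2.403, -2.022, 0.002]
force: [-0.4, -5.1, 3.3]
finger_gap: 0.225
grasp_force: 35.0
```

```bash
python3 -c "
from h import *
s=state();print(s['position'],s['force'],s['torque'],yawy(Rm(s['tool_rot'])),s['q'].round(2))"
```

```text
[ 0.50685006 -0.03602306  0.20818885] [-0.41894468 -5.12047413  3.33209512] [-1.34584858  0.26813265  0.17802957] -170.1763353951196 [ 0.25  0.27 -0.4   0.   -0.91 -0.08]
```

Call:
carry_out:
  targets:
    - {"x":0,"y":0,"z":0,"ax":0,"ay":0,"az":0.15,"grip":0}
    - {"x":0,"y":0,"z":0,"ax":0,"ay":0,"az":0.3,"grip":0}
    - {"x":0,"y":0,"z":0,"ax":0,"ay":0,"az":0.45,"grip":0}
    - {"x":0,"y":0,"z":0,"ax":0,"ay":0,"az":0.45,"grip":0}

```text
t: 8.85
position: [0.5068, -0.036, 0.2082]
tool_rot: [1.897, -2.503, 0.002]
force: [-1.2, -5.5, 5.1]
finger_gap: 0.228
grasp_force: 35.0
```

```bash
cat > w5.py <<'E'
from h import *
s=state();print(s['position'],s['force'],s['torque'],yawy(Rm(s['tool_rot'])),s['q'].round(2))
for n in("top","scene","wrist"):
    p,d,A=cloud(n);P=A.reshape(-1,3);C=p.reshape(-1,3).astype(int)
    c=np.array([.5455,.094]);a=np.radians(75.4);L=np.array([np.cos(a),np.sin(a)]);W=np.array([-L[1],L[0]])
    dd=P[:,:2]-c;l=dd@L;w=dd@W
    m=(abs(w)>.03)&(abs(w)<.06)&(abs(l)<.18)&(P[:,2]>.078)&(P[:,2]<.096)
    t=(abs(P[:,2])<.012)&(abs(l)<.35)&(abs(w)<.35)&(C.max(1)>60)
    f=lambda m:np.linalg.lstsq(np.c_[l[m],w[m],np.ones(m.sum())],P[m,2],rcond=None)[0]
    print(n,m.sum(),t.sum(),"turn still missing",(f(m)-f(t))[0]/.0114)
    m=(abs(w)<.02)&(P[:,2]>.118)&(P[:,2]<.15)&(l>-.09)&(l<.17);q=P[m]
    if m.sum()>50: print("level",m.sum(),"l range",np.percentile(l[m],[1,99]).round(4),"w mean",w[m].mean().round(4),"z free",np.median(P[m&(l<-.01),2]).round(4))
E
python3 w5.py
```

```text
[ 0.50681684 -0.03597744  0.2081938 ] [-1.22370774 -5.47727376  5.07125207] [-1.43978986  0.33352506 -0.02975325] 164.3133490656475 [ 0.25  0.27 -0.4   0.   -0.91 -0.52]
top 836 27727 turn still missing -0.056980161335445
level 251 l range [0.0535 0.1504] w mean 0.0003 z free nan
scene 1514 32679 turn still missing 0.15928752552614
level 612 l range [-0.0461  0.1479] w mean -0.0011 z free 0.1341
wrist 7247 106330 turn still missing -0.10974556788366163
  return _methods._mean(a, axis=axis, dtype=dtype,
  ret = ret.dtype.type(ret / rcount)
```

Call:
carry_out:
  targets:
    - {"x":0,"y":0,"z":0,"ax":0,"ay":0,"az":0,"grip":0.6}
    - {"x":0,"y":0,"z":0,"ax":0,"ay":0,"az":0,"grip":0.6}
    - {"x":0,"y":0,"z":0,"ax":0,"ay":0,"az":0,"grip":0.6}
    - {"x":0,"y":0,"z":-15,"ax":0,"ay":0,"az":0,"grip":0.6}
    - {"x":0,"y":0,"z":-60,"ax":0,"ay":0,"az":0,"grip":0.6}
    - {"x":0,"y":0,"z":-65,"ax":0,"ay":0,"az":0,"grip":0.6}
    - {"x":-30,"y":-2,"z":-65,"ax":0,"ay":0,"az":-0.18,"grip":0}
    - {"x":-60,"y":-2,"z":-65,"ax":0,"ay":0,"az":-0.36,"grip":0}
    - {"x":-90,"y":-2,"z":-65,"ax":0,"ay":0,"az":-0.54,"grip":0}
    - {"x":-118,"y":-2,"z":-65,"ax":0,"ay":0,"az":-0.72,"grip":0}
    - {"x":-118,"y":-2,"z":-65,"ax":0,"ay":0,"az":-0.9,"grip":0}
    - {"x":-118,"y":-2,"z":-65,"ax":0,"ay":0,"az":-1.08,"grip":0}
  squeeze: 10

```text
t: 10.5
position: [0.5406, 0.0783, 0.2723]
tool_rot: [2.918, -1.164, -0.0]
force: [-0.9, 0.1, -0.1]
finger_gap: 0.036
grasp_force: 0.0
```

Call:
carry_out:
  targets:
    - {"x":0,"y":0,"z":0,"ax":0,"ay":0,"az":-0.18,"grip":0}
    - {"x":0,"y":0,"z":0,"ax":0,"ay":0,"az":-0.36,"grip":0}
    - {"x":0,"y":0,"z":0,"ax":0,"ay":0,"az":-0.54,"grip":0}
    - {"x":0,"y":0,"z":0,"ax":0,"ay":0,"az":-0.72,"grip":0}
    - {"x":0,"y":0,"z":0,"ax":0,"ay":0,"az":-0.9,"grip":0}
    - {"x":0,"y":0,"z":0,"ax":0,"ay":0,"az":-1.08,"grip":0}
    - {"x":0,"y":0,"z":0,"ax":0,"ay":0,"az":-1.26,"grip":0}
    - {"x":0,"y":0,"z":0,"ax":0,"ay":0,"az":-1.44,"grip":0}
    - {"x":0,"y":0,"z":0,"ax":0,"ay":0,"az":-1.62,"grip":0}
    - {"x":0,"y":0,"z":0,"ax":0,"ay":0,"az":-1.8,"grip":0}
    - {"x":0,"y":0,"z":0,"ax":0,"ay":0,"az":-1.98,"grip":0}
    - {"x":0,"y":0,"z":0,"ax":0,"ay":0,"az":-2.07,"grip":0}

```text
t: 12.0
position: [0.5406, 0.0778, 0.2725]
tool_rot: [-2.493, -1.911, -0.0]
force: [0.2, 0.3, -0.7]
finger_gap: 0.007
grasp_force: 0.0
```

```bash
cat > w6.py <<'E'
from h import *
s=state();print(s['position'],s['force'],s['torque'],s['q'].round(2),s['finger_gap'])
p,d,A=cloud("wrist");P=A.reshape(-1,3)
np.savez("w6.npz",p=p,P=A)
go((.5411,.0771,.215),-15)
c=np.array([.5455,.094]);a=np.radians(75.4);L=np.array([np.cos(a),np.sin(a)]);W=np.array([-L[1],L[0]])
dd=P[:,:2]-c;l=dd@L;w=dd@W
m=(abs(w)<.025)&(P[:,2]>.118)&(P[:,2]<.15)&(l>-.06)&(l<.17)
print("level",m.sum(),np.percentile(l[m],[1,99]).round(4),np.percentile(w[m],[1,99]).round(4),np.percentile(P[m,2],[1,99]).round(4))
hb=(P[:,2]>.155)&(P[:,2]<.19)&(np.hypot(P[:,0]-.507,P[:,1]+.036)<.05)
if hb.sum()>30: print("handle top",hb.sum(),np.median(P[hb,2]),cv2.minAreaRect((P[hb,:2]*1000).astype(np.float32)))
cv2.imwrite("pics/w6.png",p)
E
python3 w6.py
```

```text
[0.54059151 0.07784118 0.27247026] [ 0.19255299  0.25279034 -0.7387313 ] [-0.09728507 -0.05435189  0.02346702] [ 0.44  0.27 -0.22 -0.   -1.09  2.44] 0.007408658467267378
q6 2.44 q1 0.44 yaw -15.0 xyz [-0.6  0.7 57.5]
 world turn -180.0 deg -> rotvec [ 0.    -0.    -3.141]
 world turn -0.0 deg -> rotvec [-0. -0.  0.]
 world turn 180.0 deg -> rotvec [ 0.    -0.    -3.141]
level 6880 [-0.035   0.1306] [-0.0109  0.0169] [0.1202 0.1355]
handle top 204 0.16142996171895402 ((516.7916870117188, -6.148830413818359), (4.157095432281494, 16.461925506591797), 66.51941680908203)
```

View pics/w6.png

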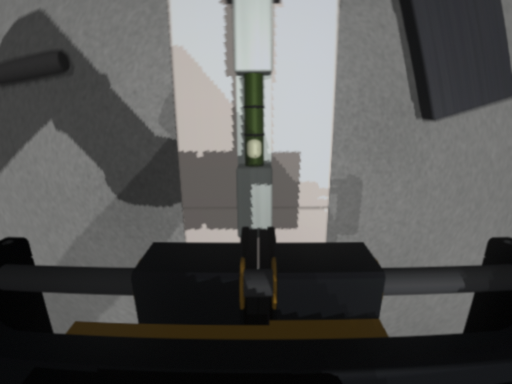

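The wrist view shows the vial at column 254, lines at rows 105 and 133, and the bubble at the -y stop (row 149), as expected while sprung up. The closed fingertips are above the end block, so I press.

Call:
carry_out:
  targets:
    - {"x":0,"y":0,"z":40,"ax":0,"ay":0,"az":0,"grip":0}
    - {"x":0,"y":0,"z":60,"ax":0,"ay":0,"az":0,"grip":0}
    - {"x":0,"y":0,"z":66,"ax":0,"ay":0,"az":0,"grip":0}
    - {"x":0,"y":0,"z":70,"ax":0,"ay":0,"az":0,"grip":0}
    - {"x":0,"y":0,"z":73,"ax":0,"ay":0,"az":0,"grip":0}
    - {"x":0,"y":0,"z":75,"ax":0,"ay":0,"az":0,"grip":0}
    - {"x":0,"y":0,"z":75,"ax":0,"ay":0,"az":0,"grip":0}

```text
t: 12.92
position: [0.5411, 0.0776, 0.198]
tool_rot: [2.496, 1.906, 0.002]
force: [-0.6, -3.2, 4.3]
finger_gap: 0.005
grasp_force: 2.1
```

```bash
python3 -c "
from h import *
s=state();print(s['position'],s['force'],s['torque'])"
```

```text
[0.54113331 0.07756712 0.19796149] [-0.61605119 -3.17166087  4.33008407] [-0.99873081  0.0589137   0.02002486]
```

Call:
carry_out:
  targets:
    - {"x":0,"y":0,"z":1,"ax":0,"ay":0,"az":0,"grip":0}
    - {"x":0,"y":0,"z":1.5,"ax":0,"ay":0,"az":0,"grip":0}
    - {"x":0,"y":0,"z":1.5,"ax":0,"ay":0,"az":0,"grip":0}

```text
t: 13.3
position: [0.5411, 0.0778, 0.196]
tool_rot: [2.496, 1.906, 0.001]
force: [0.0, -3.3, 5.1]
finger_gap: 0.004
grasp_force: 2.3
```

```bash
python3 -c "
from h import *
s=state();print(s['position'],s['force'],s['torque'])"
```

```text
[0.54107695 0.07777461 0.19600854] [ 0.0073457  -3.32210556  5.09925882] [-1.08232802 -0.22919194 -0.00263417]
```

Call:
carry_out:
  targets:
    - {"x":0,"y":0,"z":1,"ax":0,"ay":0,"az":0,"grip":0}
    - {"x":0,"y":0,"z":1.5,"ax":0,"ay":0,"az":0,"grip":0}
    - {"x":0,"y":0,"z":1.5,"ax":0,"ay":0,"az":0,"grip":0}
    - {"x":0,"y":0,"z":1.5,"ax":0,"ay":0,"az":0,"grip":0}
    - {"x":0,"y":0,"z":1.5,"ax":0,"ay":0,"az":0,"grip":0}
    - {"x":0,"y":0,"z":1.5,"ax":0,"ay":0,"az":0,"grip":0}

```text
t: 14.05
position: [0.5411, 0.0777, 0.1956]
tool_rot: [2.496, 1.907, 0.002]
force: [-1.9, -3.3, 10.0]
finger_gap: 0.002
grasp_force: 5.0
```

```bash
cat > w7.py <<'E'
from h import *
s=state();print(s['position'],s['force'],s['torque'])
p,d,A=cloud("wrist");P=A.reshape(-1,3)
c=np.array([.5455,.094]);a=np.radians(75.0);L=np.array([np.cos(a),np.sin(a)]);W=np.array([-L[1],L[0]])
dd=P[:,:2]-c;l=dd@L;w=dd@W
f=lambda m:np.polyfit(l[m],P[m,2],1)
b=(abs(w-.003)>.03)&(abs(w)<.055)&(abs(P[:,2]-.09)<.006)&(l>-.05)&(l<.15)
v=(abs(w-.003)<.009)&(P[:,2]>.12)&(l>.09)&(l<.145)
print("board",f(b),"level top",v.sum(),f(v),"hinge",(f(b)-f(v))[0] if v.sum()>50 else None)
cv2.imwrite("pics/w7.png",cv2.resize(p[60:220,175:335],(600,600),interpolation=cv2.INTER_CUBIC))
E
python3 w7.py
```

```text
[0.54107465 0.07774737 0.19557727] [-1.93418581 -3.2878688   9.98441475] [-1.09580081  0.40777612 -0.00165256]
board [0.00115207 0.08968753] level top 1637 [0.00215909 0.1254886 ] hinge -0.0010070192051255195
```

View pics/w7.png

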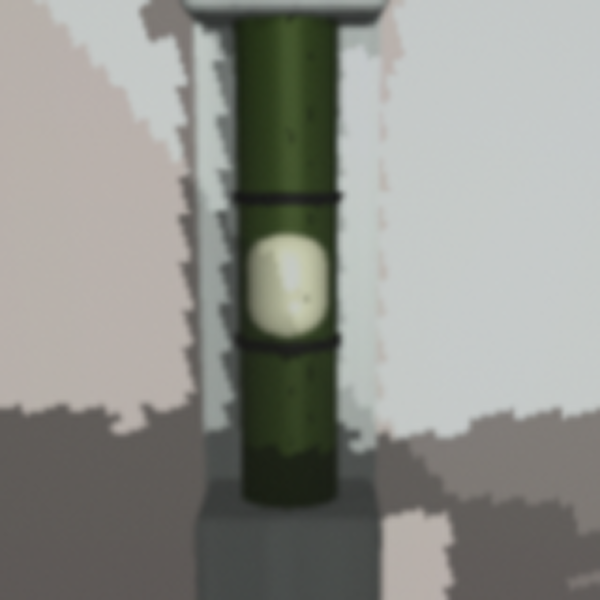

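The level is flat at 10 N against the stop. The bubble spans rows 233-338 between lines at 198 and 343 and is still settling, so I ease the force slightly and wait.

Call:
carry_out:
  targets:
    - {"x":0,"y":0,"z":-0.4,"ax":0,"ay":0,"az":0,"grip":0}
    - {"x":0,"y":0,"z":-0.4,"ax":0,"ay":0,"az":0,"grip":0}
    - {"x":0,"y":0,"z":-0.4,"ax":0,"ay":0,"az":0,"grip":0}
    - {"x":0,"y":0,"z":-0.4,"ax":0,"ay":0,"az":0,"grip":0}
    - {"x":0,"y":0,"z":-0.4,"ax":0,"ay":0,"az":0,"grip":0}
    - {"x":0,"y":0,"z":-0.4,"ax":0,"ay":0,"az":0,"grip":0}
    - {"x":0,"y":0,"z":-0.4,"ax":0,"ay":0,"az":0,"grip":0}
    - {"x":0,"y":0,"z":-0.4,"ax":0,"ay":0,"az":0,"grip":0}
    - {"x":0,"y":0,"z":-0.4,"ax":0,"ay":0,"az":0,"grip":0}
    - {"x":0,"y":0,"z":-0.4,"ax":0,"ay":0,"az":0,"grip":0}
    - {"x":0,"y":0,"z":-0.4,"ax":0,"ay":0,"az":0,"grip":0}
    - {"x":0,"y":0,"z":-0.4,"ax":0,"ay":0,"az":0,"grip":0}

```text
t: 15.6
position: [0.5411, 0.0777, 0.1956]
tool_rot: [2.496, 1.907, 0.001]
force: [-1.7, -2.6, 7.6]
finger_gap: 0.003
grasp_force: 4.2
```

```bash
sed -i 's/w7.png/w8.png/' w7.py; cat >> w7.py <<'E'
g=cv2.resize(p[60:220,175:335],(600,600),interpolation=cv2.INTER_CUBIC)
col=g[:,262:312].astype(float).mean(1).sum(1)  # bubble
edge=g[:,238:250].astype(float).mean(1).sum(1)
r=np.where(col[150:420]>np.max(col[150:420])*.6)[0]+150;print("bubble rows",r.min(),r.max(),"mid",(r.min()+r.max())/2)
e=edge[150:420];i=np.argsort(e)[:24]+150;print("line rows",sorted(i))
E
python3 w7.py
```

```text
[0.54107772 0.07773095 0.1956334 ] [-1.68908102 -2.63339676  7.56535411] [-1.07486896  0.1907168   0.01073302]
board [0.00121603 0.08968734] level top 1632 [0.00115046 0.12564462] hinge 6.556746485771254e-05
bubble rows 211 306 mid 258.5
line rows [np.int64(192), np.int64(193), np.int64(194), np.int64(195), np.int64(196), np.int64(197), np.int64(198), np.int64(199), np.int64(200), np.int64(201), np.int64(202), np.int64(203), np.int64(335), np.int64(336), np.int64(337), np.int64(338), np.int64(339), np.int64(340), np.int64(341), np.int64(342), np.int64(343), np.int64(344), np.int64(345), np.int64(346)]
```

View pics/w8.png

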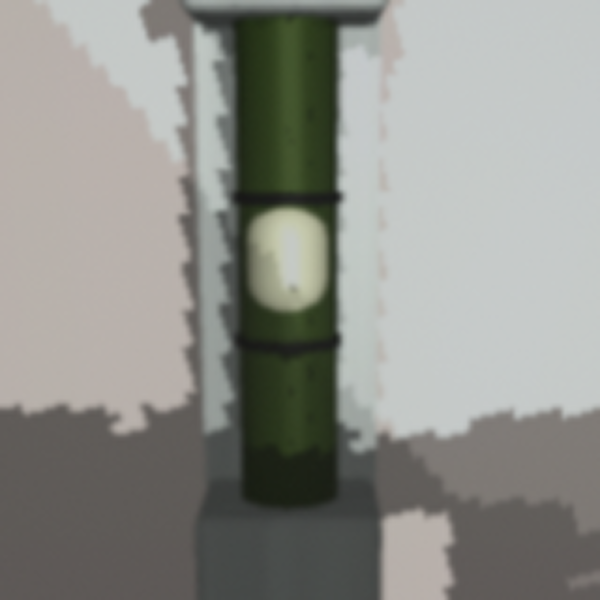

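Call:
carry_out:
  targets:
    - {"x":0,"y":0,"z":0,"ax":0,"ay":0,"az":0,"grip":0}
    - {"x":0,"y":0,"z":0,"ax":0,"ay":0,"az":0,"grip":0}
    - {"x":0,"y":0,"z":0,"ax":0,"ay":0,"az":0,"grip":0}
    - {"x":0,"y":0,"z":0,"ax":0,"ay":0,"az":0,"grip":0}
    - {"x":0,"y":0,"z":0,"ax":0,"ay":0,"az":0,"grip":0}
    - {"x":0,"y":0,"z":0,"ax":0,"ay":0,"az":0,"grip":0}
    - {"x":0,"y":0,"z":0,"ax":0,"ay":0,"az":0,"grip":0}
    - {"x":0,"y":0,"z":0,"ax":0,"ay":0,"az":0,"grip":0}

```text
t: 16.65
position: [0.5411, 0.0778, 0.1956]
tool_rot: [2.496, 1.907, 0.001]
force: [-1.9, -2.9, 8.2]
finger_gap: 0.01
grasp_force: 4.2
```

```bash
sed -i 's/w8.png/w9.png/' w7.py; python3 w7.py
```

```text
[0.54108441 0.07775666 0.19564679] [-1.89790169 -2.90436829  8.21745255] [-1.09340024  0.17479143  0.01578219]
board [0.00087097 0.08969971] level top 1635 [1.58194975e-05 1.25718250e-01] hinge 0.0008551457227081824
bubble rows 210 306 mid 258.0
line rows [np.int64(192), np.int64(193), np.int64(194), np.int64(195), np.int64(196), np.int64(197), np.int64(198), np.int64(199), np.int64(200), np.int64(201), np.int64(202), np.int64(203), np.int64(335), np.int64(336), np.int64(337), np.int64(338), np.int64(339), np.int64(340), np.int64(341), np.int64(342), np.int64(343), np.int64(344), np.int64(345), np.int64(346)]
```

The bubble has settled about 1.7 mm off the middle towards +y, so roughly 0.17 rad of turn is missing. It lies between the lines but with little margin. There is plenty of time, so I go back and turn a little more.

Call:
carry_out:
  targets:
    - {"x":0,"y":0,"z":-8,"ax":0,"ay":0,"az":0,"grip":0}
    - {"x":0,"y":0,"z":-20,"ax":0,"ay":0,"az":0,"grip":0}
    - {"x":0,"y":0,"z":-75,"ax":0,"ay":0,"az":0,"grip":0.6}
    - {"x":-60,"y":-4,"z":-77,"ax":0,"ay":0,"az":0.012,"grip":0.6}
    - {"x":-119,"y":-4,"z":-77,"ax":0,"ay":0,"az":0.012,"grip":0.6}
    - {"x":-119,"y":-4,"z":-77,"ax":0,"ay":0,"az":0.012,"grip":0.6}
    - {"x":-119,"y":-4,"z":-77,"ax":0,"ay":0,"az":0.012,"grip":0.6}
    - {"x":-119,"y":-4,"z":-77,"ax":0,"ay":0,"az":0.012,"grip":0.6}
    - {"x":-119,"y":-4,"z":-77,"ax":0,"ay":0,"az":0.012,"grip":0.6}
  squeeze: 30

```text
t: 17.82
position: [0.5058, -0.035, 0.2714]
tool_rot: [-2.507, -1.893, 0.001]
force: [-0.5, -0.6, 0.3]
finger_gap: 0.59
grasp_force: 0.0
```

```bash
cat > w10.py <<'E'
from h import *
s=state();print(s['position'],s['finger_gap'])
go((.5068,-.036,.2082),-15.7)
p,d,A=cloud("wrist");P=A.reshape(-1,3)
hb=(P[:,2]>.168)&(P[:,2]<.185)&(np.hypot(P[:,0]-.507,P[:,1]+.036)<.05)
print("handle top",hb.sum(),np.median(P[hb,2]),cv2.minAreaRect((P[hb,:2]*1000).astype(np.float32)))
E
python3 w10.py
```

```text
[ 0.50578576 -0.0350068   0.2713858 ] 0.5895706539643043
q6 2.61 q1 0.25 yaw -15.9 xyz [-0.7  1.3 63.2]
 world turn -179.8 deg -> rotvec [0.000e+00 1.000e-03 3.139e+00]
 world turn 0.2 deg -> rotvec [-0.     0.    -0.003]
 world turn 180.2 deg -> rotvec [0.000e+00 1.000e-03 3.139e+00]
handle top 2689 0.17573836414921598 ((506.4958801269531, -35.66560745239258), (63.42219161987305, 19.768421173095703), 74.94430541992188)
```

Call:
carry_out:
  targets:
    - {"x":-0.5,"y":1,"z":40,"ax":0,"ay":0,"az":0,"grip":0.6}
    - {"x":-0.5,"y":1,"z":62,"ax":0,"ay":0,"az":0,"grip":0.6}
    - {"x":-0.5,"y":1,"z":63,"ax":0,"ay":0,"az":0,"grip":0.6}
    - {"x":-0.5,"y":1,"z":63,"ax":0,"ay":0,"az":0,"grip":0}
    - {"x":-0.5,"y":1,"z":63,"ax":0,"ay":0,"az":0,"grip":0}
    - {"x":-0.5,"y":1,"z":63,"ax":0,"ay":0,"az":0,"grip":0}
    - {"x":-0.5,"y":1,"z":63,"ax":0,"ay":0,"az":0,"grip":0}
    - {"x":-0.5,"y":1,"z":63,"ax":0,"ay":0,"az":0,"grip":0}
    - {"x":-0.5,"y":1,"z":63,"ax":0,"ay":0,"az":0,"grip":0}
    - {"x":-0.5,"y":1,"z":63,"ax":0,"ay":0,"az":0.09,"grip":0}
    - {"x":-0.5,"y":1,"z":63,"ax":0,"ay":0,"az":0.17,"grip":0}
    - {"x":-0.5,"y":1,"z":63,"ax":0,"ay":0,"az":0.17,"grip":0}

```text
t: 19.38
position: [0.5066, -0.0367, 0.2091]
tool_rot: [2.659, 1.673, 0.001]
force: [-0.1, 1.2, 2.8]
finger_gap: 0.23
grasp_force: 29.9
```

```bash
python3 -c "
from h import *
s=state();print(s['position'],s['force'],s['torque'],s['finger_gap'],s['grasp_force'],yawy(Rm(s['tool_rot'])))"
```

```text
[ 0.5065748  -0.03671284  0.2091222 ] [-0.12794104  1.18249504  2.79860042] [-0.08239669  0.03652177  0.08907798] 0.2303213293321471 29.92802199063135 -25.636316810033
```

Call:
carry_out:
  targets:
    - {"x":0,"y":0,"z":0,"ax":0,"ay":0,"az":0,"grip":0.6}
    - {"x":0,"y":0,"z":0,"ax":0,"ay":0,"az":0,"grip":0.6}
    - {"x":0,"y":0,"z":0,"ax":0,"ay":0,"az":0,"grip":0.6}
    - {"x":0,"y":0,"z":-15,"ax":0,"ay":0,"az":0,"grip":0.6}
    - {"x":0,"y":0,"z":-60,"ax":0,"ay":0,"az":0,"grip":0.6}
    - {"x":0,"y":0,"z":-64,"ax":0,"ay":0,"az":0,"grip":0.6}
    - {"x":60,"y":-9,"z":-64,"ax":0,"ay":0,"az":-0.1,"grip":0}
    - {"x":118,"y":-18.5,"z":-64,"ax":0,"ay":0,"az":-0.185,"grip":0}
    - {"x":118,"y":-18.5,"z":-64,"ax":0,"ay":0,"az":-0.185,"grip":0}
    - {"x":118,"y":-18.5,"z":-64,"ax":0,"ay":0,"az":-0.185,"grip":0}
    - {"x":118,"y":-18.5,"z":-64,"ax":0,"ay":0,"az":-0.185,"grip":0}
    - {"x":118,"y":-18.5,"z":-64,"ax":0,"ay":0,"az":-0.185,"grip":0}
  squeeze: 10

```text
t: 20.88
position: [0.5406, 0.0766, 0.2729]
tool_rot: [2.496, 1.908, 0.0]
force: [0.3, 0.2, -0.1]
finger_gap: 0.04
grasp_force: 0.0
```

```bash
python3 -c "
from h import *
s=state();print(s['position'],s['force'],s['finger_gap'])
go((.5411,.0777,.1956),-15)"
```

```text
[0.54060649 0.07660437 0.27287328] [ 0.2880784  0.2082213 -0.1377754] 0.03992546897472946
q6 2.44 q1 0.44 yaw -15.2 xyz [ 1.2  0.2 77.3]
 world turn -179.8 deg -> rotvec [-0.    -0.     3.138]
 world turn 0.2 deg -> rotvec [ 0.    -0.    -0.003]
 world turn 180.2 deg -> rotvec [-0.    -0.     3.138]
```

Call:
carry_out:
  targets:
    - {"x":1,"y":0,"z":40,"ax":0,"ay":0,"az":0,"grip":0}
    - {"x":1,"y":0,"z":60,"ax":0,"ay":0,"az":0,"grip":0}
    - {"x":1,"y":0,"z":66,"ax":0,"ay":0,"az":0,"grip":0}
    - {"x":1,"y":0,"z":70,"ax":0,"ay":0,"az":0,"grip":0}
    - {"x":1,"y":0,"z":73,"ax":0,"ay":0,"az":0,"grip":0}
    - {"x":1,"y":0,"z":75,"ax":0,"ay":0,"az":0,"grip":0}
    - {"x":1,"y":0,"z":76.5,"ax":0,"ay":0,"az":0,"grip":0}
    - {"x":1,"y":0,"z":77.5,"ax":0,"ay":0,"az":0,"grip":0}
    - {"x":1,"y":0,"z":77.5,"ax":0,"ay":0,"az":0,"grip":0}
    - {"x":1,"y":0,"z":77.5,"ax":0,"ay":0,"az":0,"grip":0}
    - {"x":1,"y":0,"z":77.5,"ax":0,"ay":0,"az":0,"grip":0}
    - {"x":1,"y":0,"z":77.5,"ax":0,"ay":0,"az":0,"grip":0}

```text
t: 22.38
position: [0.5416, 0.0785, 0.1961]
tool_rot: [2.493, 1.91, 0.002]
force: [-1.1, -3.3, 6.6]
finger_gap: 0.008
grasp_force: 3.4
```

Call:
carry_out:
  targets:
    - {"x":0,"y":0,"z":0,"ax":0,"ay":0,"az":0,"grip":0}
    - {"x":0,"y":0,"z":0,"ax":0,"ay":0,"az":0,"grip":0}
    - {"x":0,"y":0,"z":0,"ax":0,"ay":0,"az":0,"grip":0}
    - {"x":0,"y":0,"z":0,"ax":0,"ay":0,"az":0,"grip":0}
    - {"x":0,"y":0,"z":0,"ax":0,"ay":0,"az":0,"grip":0}
    - {"x":0,"y":0,"z":0,"ax":0,"ay":0,"az":0,"grip":0}
    - {"x":0,"y":0,"z":0,"ax":0,"ay":0,"az":0,"grip":0}
    - {"x":0,"y":0,"z":0,"ax":0,"ay":0,"az":0,"grip":0}
    - {"x":0,"y":0,"z":0,"ax":0,"ay":0,"az":0,"grip":0}
    - {"x":0,"y":0,"z":0,"ax":0,"ay":0,"az":0,"grip":0}
    - {"x":0,"y":0,"z":0,"ax":0,"ay":0,"az":0,"grip":0}
    - {"x":0,"y":0,"z":0,"ax":0,"ay":0,"az":0,"grip":0}

```text
t: 23.88
position: [0.5416, 0.0785, 0.1961]
tool_rot: [2.493, 1.91, 0.002]
force: [-0.9, -2.4, 7.7]
finger_gap: 0.004
grasp_force: 3.4
```

```bash
sed -i 's/w9.png/w11.png/' w7.py; python3 w7.py
```

```text
[0.54157187 0.0784954  0.19610144] [-0.85340104 -2.39679427  7.69264072] [-1.03490448  0.13406359 -0.05550767]
board [-0.00090424  0.09004605] level top 1691 [-0.00848679  0.12675537] hinge 0.007582547805636948
bubble rows 231 326 mid 278.5
line rows [np.int64(197), np.int64(198), np.int64(199), np.int64(200), np.int64(201), np.int64(202), np.int64(203), np.int64(204), np.int64(205), np.int64(206), np.int64(207), np.int64(208), np.int64(341), np.int64(342), np.int64(343), np.int64(344), np.int64(345), np.int64(346), np.int64(347), np.int64(348), np.int64(349), np.int64(350), np.int64(351), np.int64(352)]
```

View pics/w11.png

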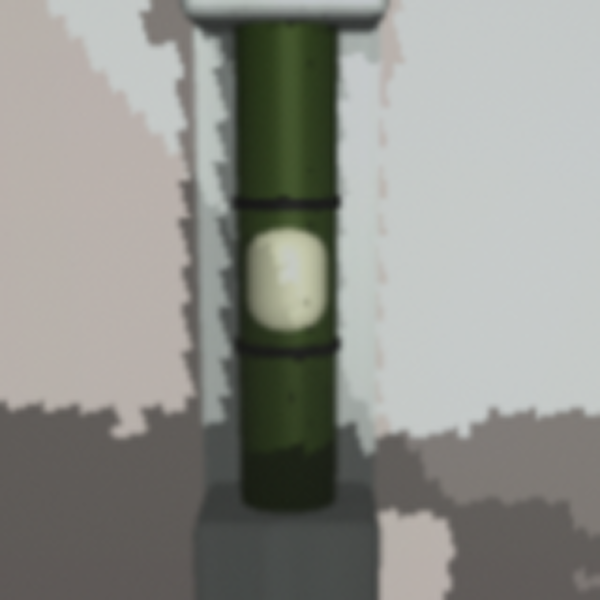

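The bubble spans rows 228-331, centred between the lines at 202 and 347. To confirm the level is on the hard stop, I press slightly more and check for a force rise without travel.

Call:
carry_out:
  targets:
    - {"x":0,"y":0,"z":0.5,"ax":0,"ay":0,"az":0,"grip":0}
    - {"x":0,"y":0,"z":0.5,"ax":0,"ay":0,"az":0,"grip":0}
    - {"x":0,"y":0,"z":0.5,"ax":0,"ay":0,"az":0,"grip":0}
    - {"x":0,"y":0,"z":0.5,"ax":0,"ay":0,"az":0,"grip":0}
    - {"x":0,"y":0,"z":0.5,"ax":0,"ay":0,"az":0,"grip":0}
    - {"x":0,"y":0,"z":0.5,"ax":0,"ay":0,"az":0,"grip":0}
    - {"x":0,"y":0,"z":0.5,"ax":0,"ay":0,"az":0,"grip":0}
    - {"x":0,"y":0,"z":0.5,"ax":0,"ay":0,"az":0,"grip":0}
    - {"x":0,"y":0,"z":0.5,"ax":0,"ay":0,"az":0,"grip":0}
    - {"x":0,"y":0,"z":0.5,"ax":0,"ay":0,"az":0,"grip":0}

```text
t: 25.18
position: [0.5416, 0.0785, 0.196]
tool_rot: [2.493, 1.91, 0.002]
force: [-1.8, -3.3, 8.5]
finger_gap: 0.005
grasp_force: 4.4
```

```bash
sed -i 's/w11.png/w12.png/' w7.py; python3 w7.py | cut -c1-150; python3 w7.py | head -3 | tail -2|cut -c1-150
```

```text
[0.54158612 0.0784816  0.19602614] [-1.79750661 -3.2730645   8.54031805] [-1.01727329  0.41092676 -0.01601815]
board [-0.00061804  0.09003228] level top 1697 [-0.00210487  0.12612952] hinge 0.0014868226013665111
bubble rows 227 322 mid 274.5
line rows [np.int64(197), np.int64(198), np.int64(199), np.int64(200), np.int64(201), np.int64(202), np.int64(203), np.int64(204), np.int64(205), np.i
board [-0.00060496  0.09002327] level top 1697 [-0.00089736  0.12600374] hinge 0.00029240251504718663
bubble rows 227 322 mid 274.5
```

The level is flat: force rises, travel is 0.1 mm, and the fitted hinge angle is about 0. The bubble's middle is at row 274.5 against 274.5 for the lines. Now I hand in.

```bash
python3 -c "
from workcell import *
print(hand_in())"
```

```text
the job is handed in; nothing more can be done
None
```

The job is handed in: the T-handle is seated on the shaft and released, the shelf is level, and the gripper holds the level pressed flat at about 8.5 N with the bubble settled midway between the lines, at about 25 s of the 72 s allowed.

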